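# Touch off a glued-down note-stand base and seat its post

## Task

Take the metal post out of its rack and, using its lower end as a feeler, touch off the wooden block on the board with light side contact, staying for a moment each time: on the block's front long face (the one towards the robot) near its left end (left as the robot sees it), then on the same face near its right end, then on its left end face. With the block so located, put the post in the block's hole, press it fully home with a light push (about 5 to 10 N), and let go of it so that it stands in the hole; never press the post hard (25 N or more) against the block or board, and leave the tape roll, eraser and sharpener alone.

Things in the scene. Friction and masses are not known exactly. Their poses are not given: they have to be found in the camera images.
- board: Fixed plywood board, 190 (x) by 250 (y) by 12 mm thick; origin at the centre of its underside, on the desk; x to the far edge, y left as the robot sees it, z up; yawed up to 0.3 rad. A light-wood block is glued on it, immovable: 60 (its x) by 120 (its y) by 40 mm high, top 52 mm above the desk. The block's front is its long face towards -x, its left end the short face towards +y
- block_mark (a point): Point fixed to the board on its centre, 52 mm above the desk: where the centre of the block's top would be if glued exactly in place. It was glued by hand: its real centre is off this mark by up to 7 mm in x and in y, and it is twisted up to 0.09 rad either way about its own vertical centre axis. This offset is in no measured pose and must be felt. Axes as the board's
- hole_mark (a point): Point fixed to the board 30 mm left (+y) of block_mark: where the hole's mouth would be if the block were glued in place; the real one is up to 12 mm off. In the block's own axes the hole is 30 mm from the front face and 30 mm from the left end face: round, vertical, 18 mm wide, 1.5 mm chamfer, 26 mm deep, flat floor 26 mm above the desk. Axes as the board's
- post_mid (a point): Centre (half-way up) of the loose metal post, a plain round bar 16 mm in diameter and 100 mm long, about 70 g, chamfered at its foot; it stands upright in the hole of the rack; z along the post, up
- post_tip (a point): Centre of the post's lower end face (its foot), 50 mm below its centre; z along the post, up
- rack: Fixed grey plastic rack, 60 by 60 by 30 mm high, with one central 18 mm hole, 20 mm deep, in which the post stands with its foot 10 mm above the desk and 80 mm sticking out; origin at the centre of its underside
- tape: Bystander: pale tape roll lying flat, 84 mm across, 20 mm high; origin at the centre of its underside
- eraser: Bystander: white eraser, 22 by 50 by 12 mm; origin at the centre of its underside
- sharpener: Bystander: small pencil sharpener, 26 by 34 by 19 mm; origin at the centre of its underside
There are look-alikes about, which are no part of the job. Of the things that look like the part that bears post_mid, the middle-sized one is meant.

How it is judged:
By the outcome, as a careful person would: the job done as asked, in the order asked, and still so for the second after the job is handed in, with the robot touching nothing.
It also fails if it takes over 72 s, if anything falls off the work surface, if the arm or the gripper's body presses on something with over 40 N, if the wrist force passes 120 N, or if a joint passes its speed limit or range.

## Robot

A 6-joint arm with a two-finger parallel gripper is mounted at the origin on the work surface. World frame = base frame: x ahead of the robot, y to its left, z up, the work surface at z = 0. Lengths are in mm, angles in degrees, forces in N, time in s.
With the tool pointing down it reaches from about 350 to 850 mm from the base axis. Payload 8.1 kg.
Tool frame: the origin (TCP) lies where the fingers leave the gripper's body, on its centre line; the fingertips stand 73 mm ahead of it and the grasp point (between the pads) lies 54 mm ahead of it; z points along the fingers, y is the line along which they close (so a half turn about z gives the same grasp; the last joint's range is limited). The gripper opens to 85 mm and grips with 20 to 120 N. Pads are 22 mm wide; open, the fingers measure 114 mm over their backs; the gripper's body (76 mm by 85 mm) begins 54 mm behind the grasp point. The pads swing forward as they close: fully open they stand 13 mm farther back than shut.
Start: joints at [-77.028, 7.471, 85.268, -0, 87.261, -4.893], TCP at [184.084, -571.068, 303.892] pointing down, gripper open.
Joint ranges: [-169.43, 169.43], [-51.17, 129.36], [1.28, 143.12], [-76.62, 256.62], [0, 156.53], [-152.29, 152.29]. Speed limits (degrees/s): [136.94, 136.94, 159.86, 180, 180, 180].

## Interface

Orientations are given as [roll, pitch, yaw] about the fixed x, y, z axes, in that order (R = Rz(yaw) Ry(pitch) Rx(roll)).
In Python, from bench import sense, optics, r gives the robot as it stands.
- The arm moves only by the tool servo_tool, never from a script. Its argument "plan" is a list that holds one entry, the list of rows, each a list of 5 numbers: the shift along the world's x, y, z in m, then the turn about the world's z in degrees, then the finger opening in m, from 0 to 0.0854. A call has 1 to 10 rows; each row shifts and turns the commanded pose from where the row before left it; what a row does not reach is not made up. A row lasts 1/10 s, in which the tool goes at most 50 mm and 8.59 degrees, less where a joint would pass 70% of its speed; a pose out of reach is approached as far as the arm can. A call is refused whole if a number of a shift passes 0.05 or a number of a turn 8.59, either way. A call with a gripper value outside its range is refused whole. The fingers move at their own pace and stop on an object; "force" is the grip in N (left out, the last holds). Time passes only in rows, so rows that do not move let the fingers close. It gives the time, the measured TCP pose, the force, the opening and the grip force at its end, in the units of the state.
- sense(): the state, without advancing time (a new reading comes with each control period).
- optics.snapshot(name): name is "side" or "top"; returns a dict with "frame" (420x560x3 uint8, blue, green, red), "fx", "fy", "cx", "cy" (pixels), "dist_coeffs" ([k1, k2, p1, p2, k3] as OpenCV has them; the pictures are not rectified), "cam_to_world" (4x4, takes a point from camera to world coordinates). Camera axes: x right, y down, z forward; pixel columns grow to the right and rows downward; lengths in mm; the calibration is good to about 2 mm. A picture is of the moment at which its call begins. There is no depth.
- r.hand_in(): hands the job in; it is judged then, once.
The state is a dict: "time": time; "joint_pos": joint angles; "qd": joint speeds; "joint_efforts": joint torques, N m; "tool_pos": TCP position; "tcp_rot": TCP orientation; "ft_force": force on the tool from outside, world axes, zero at the start; "wrist_torque": the same for the moment, N m; "finger_gap": finger opening in mm; "grip_force": force on a finger pad.
Only numpy, scipy, OpenCV 4.12 (cv2) and the standard library are available. Lean on these libraries where they do the work, as an engineer would, in place of code of your own. Each camera call takes 0.05 s, during which the arm holds its last target. There are 200 camera calls.

## Working session

There is one attempt and no reset: what is moved stays moved. The work goes in short steps, Python scripts to look and compute and a tool call to move; the robot and the scene stay as the last step left them, time stands still between calls to the robot, and variables do not carry over. Pictures are saved under pics/ and viewed, at most 10 in all, crops included, and the job is handed in when it is done.

Besides the shell and the picture viewer there is one more tool, called after "Request:" by a JSON object that holds its "op" and its "data", one argument or row to a line. servo_tool: Moves the arm, as the interface text tells. Its arguments: {"type":"object","properties":{"plan":{"type":"array"},"force":{"type":"number"}},"required":["plan"]}

```bash
mkdir -p pics; python3 - <<'E'
from bench import sense, optics, r
import cv2,numpy as np
for n in ("side","top"):
    s=optics.snapshot(n); cv2.imwrite(f"pics/{n}0.png",s["frame"])
    print(n,s["fx"],s["fy"],s["cx"],s["cy"],s["dist_coeffs"],np.round(s["cam_to_world"],4).tolist())
print(sense())
E
```

```text
side 481.55476697526234 481.55476697526234 283.17984939952885 208.86935182608414 [0.04365911 0.         0.         0.         0.        ] [[0.9027, -0.3014, 0.307, 278.2771], [-0.4299, -0.6594, 0.6167, -624.4518], [0.0165, -0.6887, -0.7248, 735.8998], [0.0, 0.0, 0.0, 1.0]]
top 405.7063227491408 405.7063227491408 279.9616017903206 211.41334937946496 [-0.02153612  0.          0.          0.          0.        ] [[-0.0153, -0.9981, 0.0595, 524.479], [-0.9998, 0.0162, 0.0138, -76.6522], [-0.0147, -0.0593, -0.9981, 857.6017], [0.0, 0.0, 0.0, 1.0]]
{'time': 0.1, 'joint_pos': array([-7.70290735e+01,  7.51133006e+00,  8.53244085e+01,  1.16686022e-03,
        8.72625413e+01, -4.89155491e+00]), 'qd': array([-0.08899706, -0.12496838, -0.17257218,  0.00611448, -0.08356604,
       -0.09635426]), 'joint_efforts': array([ 3.39797143e-04, -5.70953715e+01, -5.01943016e+01, -2.82698020e-04,
        8.17243854e-03,  1.12189247e-05]), 'tool_pos': array([ 183.99495721, -570.68588082,  302.9303934 ]), 'tcp_rot': array([-1.79902177e+02, -9.54151396e-03,  1.78624165e+01]), 'ft_force': array([ 0.01380146,  0.23208812, -0.37153676]), 'wrist_torque': array([ 0.00022007, -0.02657167, -0.02282747]), 'grip_force': 0.0, 'finger_gap': 85.78486175320018}
```

View pics/side0.png

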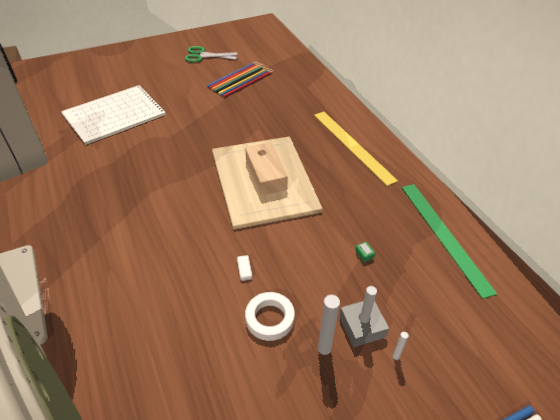

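View pics/top0.png

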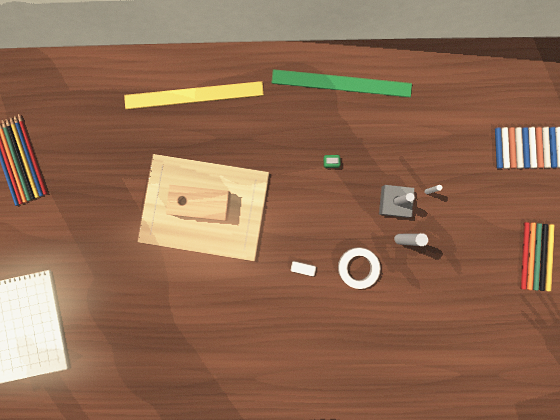

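The side view shows the rack with the middle post (top ≈ 370,291), the tall loose post (332,302) and the short one (403,336). The block's hole is at ≈ (262,153). In the top view the middle post's top is at ≈ (411,197), the rack at ≈ (397,201), the block's hole at ≈ (182,201), and the board corners at ≈ (153,155), (269,172), (256,261) and (138,242).

```bash
cat > h.py <<'E'
import numpy as np, cv2
from bench import sense, optics, r
def ray(s,p):
    K=np.array([[s["fx"],0,s["cx"]],[0,s["fy"],s["cy"]],[0,0,1]])
    u=cv2.undistortPoints(np.array([[p]],float),K,np.array(s["dist_coeffs"]))[0,0]
    T=np.array(s["cam_to_world"]); d=T[:3,:3]@[u[0],u[1],1]
    return T[:3,3],d/np.linalg.norm(d)
def plane(s,p,z):
    o,d=ray(s,p); return o+d*(z-o[2])/d[2]
def tri(a,p,b,q):
    o,d=ray(a,p);o2,e=ray(b,q)
    t=np.linalg.lstsq(np.c_[d,-e],o2-o,rcond=None)[0]
    A=o+t[0]*d;B=o2+t[1]*e
    return (A+B)/2,np.linalg.norm(A-B)
def pix(s,P):
    T=np.linalg.inv(s["cam_to_world"]);K=np.array([[s["fx"],0,s["cx"]],[0,s["fy"],s["cy"]],[0,0,1]])
    return cv2.projectPoints(np.array(P,float).reshape(-1,3),cv2.Rodrigues(T[:3,:3])[0],T[:3,3],K,np.array(s["dist_coeffs"]))[0][:,0]
E
python3 - <<'E'
from h import *
a=optics.snapshot("top");b=optics.snapshot("side")
def crop(s,x,y,w,h,k): return cv2.resize(s["frame"][y:y+h,x:x+w],(w*k,h*k),interpolation=cv2.INTER_CUBIC)
A=np.hstack([crop(a,130,145,150,125,2),crop(a,370,170,80,125,3)[:250]])
T=crop(a,130,145,145,120,5)[:600]; 
cv2.imwrite("pics/c1.png",np.vstack([np.hstack([crop(a,130,150,90*1+50,75,0+2)[:,:280]])]) if 0 else np.vstack([np.hstack([crop(a,150,170,100,70,4),crop(a,375,170,100,70,4)]),np.hstack([crop(b,225,135,100,75,4),crop(b,325,275,100,75,4)])]))
print(tri(a,(411,197),b,(370,291)), tri(a,(182,201),b,(262,153)))
# board by colour
def board(s):
    hsv=cv2.cvtColor(s["frame"],cv2.COLOR_BGR2HSV)
    m=cv2.inRange(hsv,(10,50,140),(28,180,255))
    m=cv2.morphologyEx(m,cv2.MORPH_OPEN,np.ones((3,3)))
    c=max(cv2.findContours(m,0,2)[0],key=cv2.contourArea); h=cv2.convexHull(c)
    return cv2.approxPolyDP(h,8,True)[:,0],cv2.contourArea(h)
for s in(a,b):
    q,ar=board(s);print(q.tolist(),ar)
    if len(q)==4:
        P=np.array([plane(s,p,12) for p in q.astype(float)]);print(P.round(1).tolist(),P.mean(0),[np.linalg.norm(P[i]-P[i-1]).round(1) for i in range(4)])
E
```

```text
(array([ 590.39223286, -307.24103186,  112.1234894 ]), np.float64(2.7135245082981716)) (array([597.41205891, 129.7877218 ,  52.3208827 ]), np.float64(1.8763561462497105))
[[153, 154], [268, 172], [269, 274], [248, 285], [171, 281], [138, 259], [122, 236]] 15857.0
[[204, 26], [360, 231], [323, 419], [83, 419], [73, 401], [51, 66]] 96719.0
```

View pics/c1.png

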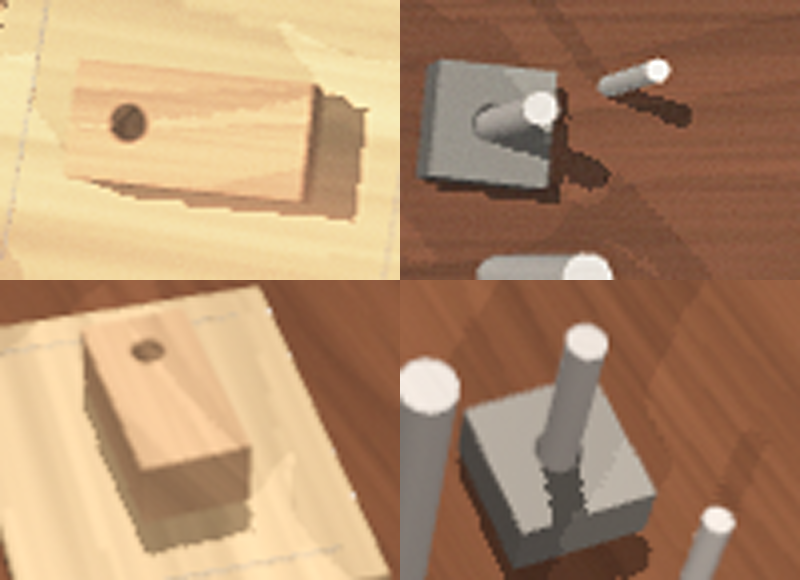

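The enlarged crops show clear post tops, the hole's mouth and the block's top edges. I read the corners off them below.

```bash
cat >> h.py <<'E'
def tc(p,x,y): return (x+p[0]/4-.4,y+p[1]/4-.4)
E
python3 - <<'E'
from h import *
a=optics.snapshot("top");b=optics.snapshot("side")
A=lambda x,y:tc((x,y),150,170); A2=lambda x,y:tc((x-400,y),375,170)
B=lambda x,y:tc((x,y-280),225,135); B2=lambda x,y:tc((x-400,y-280),325,275)
L={"posttop":(A2(540,108),B2(587,343)),"hole":(A(129,122),B(149,350)),
"bFarL":(A(80,62),B(188,310)),"bFarR":(A(317,87),B(250,447)),"bNearR":(A(304,201),B(140,468)),"bNearL":(A(72,178),B(82,333)),
"rackNL":(A2(428,178),B2(466,411)),"rackNR":(A2(548,187),B2(527,532)),"rackFR":(A2(556,72),B2(655,492)),
"small":(A2(657,70),B2(717,520)),"tall":(A2(588,270),B2(430,387))}
for k,(p,q) in L.items():
    P,e=tri(a,p,b,q);print(k,P.round(1),round(e,1),pix(a,P).round(1)-np.round(p,1))
for p in [(153,155),(269,172),(256,261),(138,242)]: print(plane(a,p,12).round(1))
for p in [(212,154),(292,138),(320,207),(236,223)]: print('side',plane(b,p,12).round(1))
print("sharp",plane(a,(332,161),10),"eraser",plane(a,(303,268),10),"tape",plane(a,(359,268),10))
E
```

```text
posttop [ 592.5 -305.8  110.5] 0.1 [[0. 0.]]
hole [598.2 129.9  54.5] 0.0 [[0.1 0. ]]
bFarL [630.5 153.9  54.3] 3.8 [[ 0.4 -0.9]]
bFarR [614.   35.5  55.4] 0.1 [[ 0.1 -0.1]]
bNearR [556.2  42.8  56.8] 2.4 [[-0.2  0.6]]
bNearL [570.5 158.7  54.3] 0.3 [[0.  0.1]]
rackNL [ 566.  -272.6   31.2] 2.3 [[ 0.2 -0.5]]
rackNR [ 559.7 -332.5   33.2] 0.9 [[ 0.1 -0.3]]
rackFR [ 617.8 -338.7   31.9] 0.3 [[0.  0.1]]
small [ 613.3 -374.9   72.2] 0.7 [[0.  0.2]]
tall [ 516.6 -314.4  141.3] 3.0 [[-0.4  0.8]]
[699.1 202.4  12. ]
[658.3 -43.2  12. ]
[472.6 -13.7  12. ]
[515.5 233.4  12. ]
side [510.4 218.   12. ]
side [705.5 195.3  12. ]
side [657.  -35.6  12. ]
side [481.6  -4.4  12. ]
sharp [ 679.60982765 -176.19464299   10.        ] eraser [ 456.63694605 -110.97406347   10.        ] tape [ 454.90776076 -226.97632256   10.        ]
```

Request:
{"op": "servo_tool", "data": {
  "plan": [
    [[0.041,0.0265,0,-2.6,0.05],[0.041,0.0265,0,-2.6,0.05],[0.041,0.0265,0,-2.6,0.05],[0.041,0.0265,0,-2.6,0.05],[0.041,0.0265,0,-2.6,0.05],[0.041,0.0265,0,-2.6,0.05],[0.041,0.0265,0,-2.6,0.05],[0.041,0.0265,0,-2.6,0.05],[0.041,0.0265,0,-2.6,0.05],[0.039,0.0265,0,-2.6,0.05]]
  ],
  "force": 100
}}

```text
time: 1.3
tool_pos: [593.7, -304.6, 303.8]
tcp_rot: [180.0, -0.0, -8.2]
ft_force: [-0.3, -1.9, 0.5]
finger_gap: 49.8
grip_force: 0.0
```

Request:
{"op": "servo_tool", "data": {
  "plan": [
    [[-0.001,-0.001,-0.04,0,0.05],[0,0,-0.04,0,0.05],[0,0,-0.04,0,0.05],[0,0,-0.03,0,0.05],[0,0,-0.015,0,0.05],[0,0,-0.005,0,0.05],[0,0,0,0,0.05]]
  ]
}}

```text
time: 2.0
tool_pos: [591.3, -307.3, 134.3]
tcp_rot: [180.0, -0.0, -8.1]
ft_force: [-0.0, -0.8, -0.0]
finger_gap: 50.2
grip_force: 0.0
```

```bash
python3 - <<'E'
from h import *
a=optics.snapshot("top");b=optics.snapshot("side")
c=lambda s,x,y,w,h,k:cv2.resize(s["frame"][y:y+h,x:x+w],(w*k,h*k),interpolation=cv2.INTER_CUBIC)
cv2.imwrite("pics/c2.png",np.hstack([c(a,350,140,130,140,3),c(b,310,220,130,140,3)]))
print(sense()["tool_pos"],sense()["ft_force"])
E
```

```text
[ 592.21738925 -307.83378066  136.30714612] [ 0.72634849  0.50051321 -0.15452961]
```

View pics/c2.png

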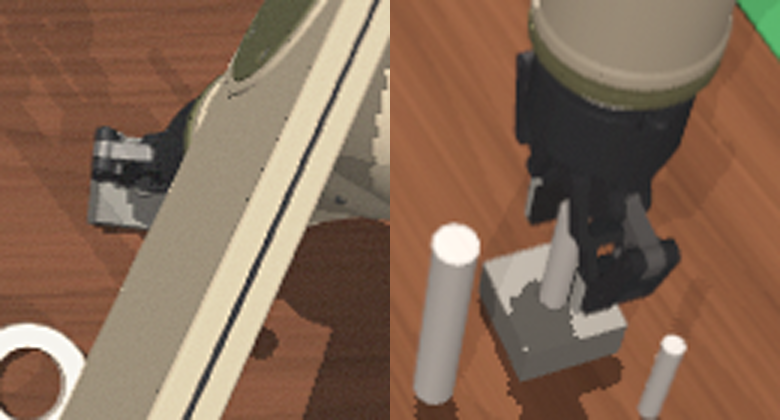

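The post stands between the two fingers, with the rack below it and both other posts clear. I close the fingers now.

Request:
{"op": "servo_tool", "data": {
  "plan": [
    [[0,0,0,0,0.0],[0,0,0,0,0.0],[0,0,0,0,0.0],[0,0,0,0,0.0],[0,0,0,0,0.0],[0,0,0,0,0.0]]
  ],
  "force": 100
}}

```text
time: 2.7
tool_pos: [591.8, -307.2, 135.5]
tcp_rot: [180.0, -0.1, -8.1]
ft_force: [-0.2, 2.1, 6.1]
finger_gap: 13.4
grip_force: 97.3
```

Request:
{"op": "servo_tool", "data": {
  "plan": [
    [[0,0,0.01,0,0],[0,0,0.02,0,0],[0,0,0.04,0,0],[0,0,0.04,0,0],[0,0,0.03,0,0],[0,0,0,0,0]]
  ]
}}

```text
time: 3.3
tool_pos: [593.1, -308.4, 281.7]
tcp_rot: [179.7, -0.6, -8.1]
ft_force: [1.3, -0.6, 0.1]
finger_gap: 14.1
grip_force: 97.4
```

```bash
python3 - <<'E'
from h import *
a=optics.snapshot("top");b=optics.snapshot("side")
c=lambda s,x,y,w,h,k:cv2.resize(s["frame"][y:y+h,x:x+w],(w*k,h*k),interpolation=cv2.INTER_CUBIC)
cv2.imwrite("pics/c3.png",c(b,310,180,150,150,4))
for i in range(6):
  s=sense(); print(s["tool_pos"].round(1),s["ft_force"].round(2),s["finger_gap"]); optics.snapshot("top")
E
```

```text
[ 591.4 -307.4  275.4] [-0.43  0.68 -1.68] 13.624214284023946
[ 590.8 -307.   273.5] [ 0.03 -0.38 -1.55] 13.422047205696584
[ 590.4 -306.7  272.3] [-1.25 -0.53 -0.51] 13.576921244898028
[ 590.3 -306.6  271.8] [ 0.53 -0.1  -0.85] 13.966314362003237
[ 590.3 -306.6  271.7] [ 0.07 -0.66 -0.39] 13.70744919594506
[ 590.4 -306.7  271.9] [ 0.19  1.6  -0.59] 13.794333691015488
```

View pics/c3.png

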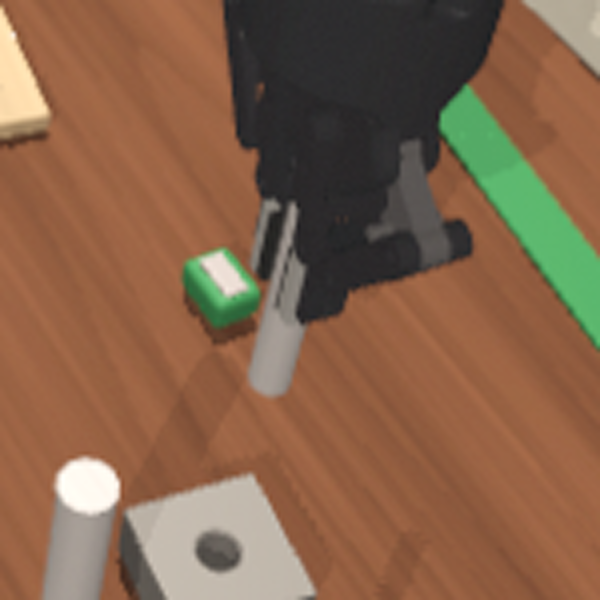

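The lift worked: the post is held upright, the rack is empty and its foot is clear. Next I carry it to a point in front of the block's left end.

Request:
{"op": "servo_tool", "data": {
  "plan": [
    [[-0.003,0.03,0,0,0],[-0.005,0.048,0,0,0],[-0.005,0.048,0,0,0],[-0.006,0.048,0,0,0],[-0.006,0.048,0,0,0],[-0.006,0.048,0,0,0],[-0.005,0.048,0,0,0],[-0.005,0.048,0,0,0],[-0.005,0.048,0,0,0],[-0.003,0.04,0,0,0]]
  ]
}}

```text
time: 4.7
tool_pos: [541.1, 149.3, 273.4]
tcp_rot: [-180.0, 0.0, -8.1]
ft_force: [0.5, -0.4, -1.0]
finger_gap: 14.0
grip_force: 97.5
```

Request:
{"op": "servo_tool", "data": {
  "plan": [
    [[0,0,-0.03,0,0],[0,0,-0.03,0,0],[0,0,-0.025,0,0],[0,0,-0.015,0,0],[0,0,0,0,0],[0,0,0,0,0],[0,0,0,0,0],[0,0,0,0,0]]
  ]
}}

```text
time: 5.5
tool_pos: [543.1, 147.0, 175.7]
tcp_rot: [-179.9, -0.2, -8.1]
ft_force: [-0.1, 0.1, -1.3]
finger_gap: 13.9
grip_force: 97.7
```

```bash
python3 - <<'E'
from h import *
b=optics.snapshot("side")
c=lambda s,x,y,w,h,k:cv2.resize(s["frame"][y:y+h,x:x+w],(w*k,h*k),interpolation=cv2.INTER_CUBIC)
cv2.imwrite("pics/c4.png",c(b,200,90,140,140,4))
for i in range(5):
  s=sense(); print(s["tool_pos"].round(1),s["ft_force"].round(2),s["tcp_rot"].round(2)); optics.snapshot("top")
E
```

```text
[542.9 147.  175.4] [0.34 0.3  0.31] [-1.7996e+02 -1.3000e-01 -8.1500e+00]
[542.8 147.  175.1] [ 0.14 -1.13 -1.31] [-1.7996e+02 -1.1000e-01 -8.1400e+00]
[542.6 147.  174.9] [ 0.32  0.85 -0.74] [-1.7997e+02 -9.0000e-02 -8.1400e+00]
[542.4 147.  174.6] [ 0.09 -0.26 -0.66] [-1.7998e+02 -6.0000e-02 -8.1400e+00]
[542.3 146.9 174.4] [ 0.05 -0.29 -0.5 ] [-1.7999e+02 -4.0000e-02 -8.1400e+00]
```

View pics/c4.png

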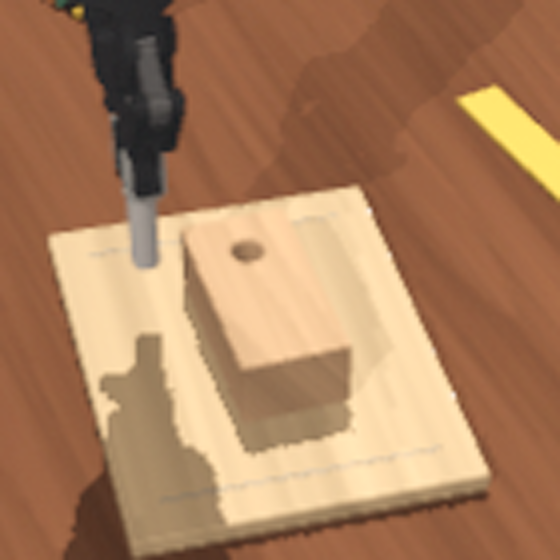

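The foot hangs left of the block's front face near its left end, about 15–20 mm clear and still near block-top height. I go down 20 mm and close in.

Request:
{"op": "servo_tool", "data": {
  "plan": [
    [[0,0,-0.01,0,0],[0,0,-0.01,0,0],[0.005,-0.0007,0,0,0],[0.004,-0.0005,0,0,0],[0,0,0,0,0],[0,0,0,0,0],[0,0,0,0,0]]
  ]
}}

```text
time: 6.5
tool_pos: [551.3, 145.8, 154.2]
tcp_rot: [-180.0, -0.0, -8.1]
ft_force: [0.3, 0.3, -0.1]
finger_gap: 13.7
grip_force: 97.7
```

Request:
{"op": "servo_tool", "data": {
  "plan": [
    [[0.001,0,0,0,0],[0.001,0,0,0,0],[0.001,0,0,0,0],[0.001,0,0,0,0],[0,0,0,0,0]]
  ]
}}

```text
time: 7.0
tool_pos: [555.2, 145.7, 153.9]
tcp_rot: [-180.0, -0.0, -8.1]
ft_force: [0.3, -0.3, -0.2]
finger_gap: 13.7
grip_force: 97.7
```

Request:
{"op": "servo_tool", "data": {
  "plan": [
    [[0.001,0,0,0,0],[0.001,0,0,0,0],[0,0,0,0,0],[0,0,0,0,0]]
  ]
}}

```text
time: 7.4
tool_pos: [557.1, 145.7, 153.9]
tcp_rot: [180.0, 0.0, -8.1]
ft_force: [0.6, 0.3, -0.4]
finger_gap: 13.8
grip_force: 97.7
```

Request:
{"op": "servo_tool", "data": {
  "plan": [
    [[0.001,0,0,0,0],[0,0,0,0,0],[0.001,0,0,0,0],[0,0,0,0,0],[0,0,0,0,0]]
  ]
}}

```text
time: 7.9
tool_pos: [559.1, 145.7, 153.9]
tcp_rot: [180.0, 0.0, -8.1]
ft_force: [-0.7, 0.4, -1.6]
finger_gap: 13.8
grip_force: 97.7
```

Request:
{"op": "servo_tool", "data": {
  "plan": [
    [[0.001,0,0,0,0],[0,0,0,0,0],[0,0,0,0,0]]
  ]
}}

```text
time: 8.2
tool_pos: [560.1, 145.7, 153.9]
tcp_rot: [-180.0, -0.0, -8.1]
ft_force: [0.0, 0.8, -0.4]
finger_gap: 13.7
grip_force: 97.7
```

Request:
{"op": "servo_tool", "data": {
  "plan": [
    [[0.001,0,0,0,0],[0,0,0,0,0],[0,0,0,0,0]]
  ]
}}

```text
time: 8.5
tool_pos: [560.9, 145.7, 153.8]
tcp_rot: [180.0, 0.0, -8.1]
ft_force: [-2.1, -0.7, 1.0]
finger_gap: 13.6
grip_force: 97.7
```

Request:
{"op": "servo_tool", "data": {
  "plan": [
    [[0.0005,0,0,0,0],[0,0,0,0,0],[0,0,0,0,0]]
  ]
}}

```text
time: 8.8
tool_pos: [561.2, 145.7, 153.8]
tcp_rot: [180.0, 0.1, -8.1]
ft_force: [-5.2, -0.2, 2.6]
finger_gap: 14.0
grip_force: 97.8
```

```bash
cat >> h.py <<'E'
def avg(n=8):
    F=[];P=[]
    for i in range(n):
        optics.snapshot("top"); s=sense(); F.append(s["ft_force"]); P.append(s["tool_pos"])
    print("F",np.mean(F,0).round(2),"sd",np.std(F,0).round(2),"P",np.mean(P,0).round(2),"t",s["time"],"tau",s["wrist_torque"].round(2))
E
python3 -c "from h import *;avg()"
```

```text
F [-5.45 -0.16  2.68] sd [0.47 0.48 0.36] P [561.2  145.74 153.77] t 9.2 tau [-0.08  1.06 -0.02]
```

Contact 1 is made: about 5 N, TCP (560.7, 145.7) at onset, held over 0.5 s. I back off and go to the right end.

Request:
{"op": "servo_tool", "data": {
  "plan": [
    [[-0.01,0,0,0,0],[-0.003,-0.01,0,0,0],[-0.002,-0.02,0,0,0],[-0.002,-0.02,0,0,0],[-0.002,-0.02,0,0,0],[-0.001,-0.009,0,0,0],[0,0,0,0,0],[0,0,0,0,0],[0.002,0,0,0,0],[0,0,0,0,0]]
  ]
}}

```text
time: 10.2
tool_pos: [543.9, 67.4, 154.0]
tcp_rot: [-180.0, -0.0, -8.1]
ft_force: [0.3, -0.7, -0.1]
finger_gap: 13.9
grip_force: 97.8
```

Request:
{"op": "servo_tool", "data": {
  "plan": [
    [[0.001,0,0,0,0],[0.001,0,0,0,0],[0.001,0,0,0,0],[0,0,0,0,0],[0,0,0,0,0]]
  ]
}}

```text
time: 10.7
tool_pos: [546.6, 66.8, 153.9]
tcp_rot: [180.0, 0.0, -8.1]
ft_force: [0.4, 0.5, -0.5]
finger_gap: 13.6
grip_force: 97.8
```

Request:
{"op": "servo_tool", "data": {
  "plan": [
    [[0.001,0,0,0,0],[0,0,0,0,0],[0,0,0,0,0]]
  ]
}}

```text
time: 11.0
tool_pos: [547.6, 66.7, 153.9]
tcp_rot: [-180.0, -0.0, -8.1]
ft_force: [-0.6, -0.1, -0.2]
finger_gap: 13.5
grip_force: 97.8
```

Request:
{"op": "servo_tool", "data": {
  "plan": [
    [[0.001,0,0,0,0],[0,0,0,0,0],[0,0,0,0,0]]
  ]
}}

```text
time: 11.3
tool_pos: [548.6, 66.7, 153.9]
tcp_rot: [-180.0, 0.0, -8.1]
ft_force: [-0.1, -0.5, -0.4]
finger_gap: 13.8
grip_force: 97.8
```

Request:
{"op": "servo_tool", "data": {
  "plan": [
    [[0.001,0,0,0,0],[0,0,0,0,0],[0,0,0,0,0]]
  ]
}}

```text
time: 11.6
tool_pos: [549.6, 66.8, 153.9]
tcp_rot: [-180.0, -0.0, -8.1]
ft_force: [-0.1, -0.3, -1.0]
finger_gap: 13.7
grip_force: 97.8
```

Request:
{"op": "servo_tool", "data": {
  "plan": [
    [[0.001,0,0,0,0],[0,0,0,0,0],[0,0,0,0,0]]
  ]
}}

```text
time: 11.9
tool_pos: [550.6, 66.8, 153.9]
tcp_rot: [-180.0, 0.0, -8.1]
ft_force: [0.5, -0.3, -0.4]
finger_gap: 13.4
grip_force: 97.8
```

Request:
{"op": "servo_tool", "data": {
  "plan": [
    [[0.0005,0,0,0,0],[0,0,0,0,0],[0,0,0,0,0]]
  ]
}}

```text
time: 12.2
tool_pos: [551.0, 66.7, 153.9]
tcp_rot: [180.0, 0.0, -8.1]
ft_force: [-0.9, 0.4, -0.3]
finger_gap: 13.8
grip_force: 97.8
```

Request:
{"op": "servo_tool", "data": {
  "plan": [
    [[0.0006,0,0,0,0],[0,0,0,0,0],[0,0,0,0,0]]
  ]
}}

```text
time: 12.5
tool_pos: [551.4, 66.7, 153.8]
tcp_rot: [180.0, 0.0, -8.1]
ft_force: [-3.6, -0.6, 2.3]
finger_gap: 13.8
grip_force: 97.8
```

```bash
python3 -c "from h import *;avg()"
```

```text
F [-3.81 -0.12  1.86] sd [0.54 0.61 0.54] P [551.45  66.73 153.81] t 12.9 tau [-0.06  0.89 -0.  ]
```

Contact 2 is made: about 4 N, onset at (551.1, 66.7), so the block's yaw is about -6.9°. Now round to the left end face.

Request:
{"op": "servo_tool", "data": {
  "plan": [
    [[-0.01,0,0,0,0],[-0.002,0.01,0,0,0],[0.002,0.025,0,0,0],[0.003,0.03,0,0,0],[0.003,0.03,0,0,0],[0.003,0.026,0,0,0],[0,0,0,0,0],[0,0,0,0,0]]
  ]
}}

```text
time: 13.7
tool_pos: [550.5, 188.6, 153.9]
tcp_rot: [-180.0, -0.0, -8.0]
ft_force: [0.1, -0.6, -1.1]
finger_gap: 14.0
grip_force: 97.8
```

Request:
{"op": "servo_tool", "data": {
  "plan": [
    [[0.013,0,0,0,0],[0.018,0,0,0,0],[0.014,0,0,0,0],[0.008,0,0,0,0],[0,-0.004,0,0,0],[0,-0.004,0,0,0],[0,0,0,0,0],[0,0,0,0,0],[0,0,0,0,0]]
  ]
}}

```text
time: 14.6
tool_pos: [603.4, 179.8, 154.0]
tcp_rot: [-180.0, 0.0, -8.1]
ft_force: [-0.5, -0.4, -1.0]
finger_gap: 13.4
grip_force: 97.8
```

Request:
{"op": "servo_tool", "data": {
  "plan": [
    [[0,-0.001,0,0,0],[0,-0.001,0,0,0],[0,-0.001,0,0,0],[0,-0.001,0,0,0],[0,0,0,0,0],[0,0,0,0,0]]
  ]
}}

```text
time: 15.2
tool_pos: [603.7, 175.7, 153.9]
tcp_rot: [-180.0, 0.0, -8.1]
ft_force: [-0.9, 0.4, -0.6]
finger_gap: 13.9
grip_force: 97.8
```

Request:
{"op": "servo_tool", "data": {
  "plan": [
    [[0,-0.001,0,0,0],[0,0,0,0,0],[0,-0.001,0,0,0],[0,0,0,0,0],[0,0,0,0,0]]
  ]
}}

```text
time: 15.7
tool_pos: [603.7, 173.7, 153.9]
tcp_rot: [180.0, 0.0, -8.1]
ft_force: [-0.2, -0.4, -2.1]
finger_gap: 14.2
grip_force: 97.8
```

Request:
{"op": "servo_tool", "data": {
  "plan": [
    [[0,-0.001,0,0,0],[0,0,0,0,0],[0,0,0,0,0]]
  ]
}}

```text
time: 16.0
tool_pos: [603.7, 172.7, 153.9]
tcp_rot: [-180.0, -0.0, -8.1]
ft_force: [-0.2, 0.2, -0.3]
finger_gap: 14.1
grip_force: 97.8
```

Request:
{"op": "servo_tool", "data": {
  "plan": [
    [[0,-0.001,0,0,0],[0,0,0,0,0],[0,0,0,0,0]]
  ]
}}

```text
time: 16.3
tool_pos: [603.7, 171.7, 153.9]
tcp_rot: [-180.0, -0.0, -8.1]
ft_force: [0.4, 0.4, -0.5]
finger_gap: 14.0
grip_force: 97.8
```

Request:
{"op": "servo_tool", "data": {
  "plan": [
    [[0,-0.001,0,0,0],[0,0,0,0,0],[0,0,0,0,0]]
  ]
}}

```text
time: 16.6
tool_pos: [603.7, 170.7, 153.9]
tcp_rot: [180.0, -0.0, -8.1]
ft_force: [-0.2, 0.1, -0.8]
finger_gap: 13.4
grip_force: 97.8
```

Request:
{"op": "servo_tool", "data": {
  "plan": [
    [[0,-0.001,0,0,0],[0,0,0,0,0],[0,0,0,0,0]]
  ]
}}

```text
time: 16.9
tool_pos: [603.7, 169.7, 153.9]
tcp_rot: [180.0, 0.0, -8.1]
ft_force: [0.5, -0.9, -0.3]
finger_gap: 14.0
grip_force: 97.8
```

Request:
{"op": "servo_tool", "data": {
  "plan": [
    [[0,-0.0007,0,0,0],[0,0,0,0,0],[0,0,0,0,0]]
  ]
}}

```text
time: 17.2
tool_pos: [603.7, 169.0, 153.9]
tcp_rot: [180.0, -0.0, -8.1]
ft_force: [-0.4, -0.6, 0.1]
finger_gap: 14.1
grip_force: 97.8
```

Request:
{"op": "servo_tool", "data": {
  "plan": [
    [[0,-0.0007,0,0,0],[0,0,0,0,0],[0,0,0,0,0]]
  ]
}}

```text
time: 17.5
tool_pos: [603.7, 168.5, 153.9]
tcp_rot: [-180.0, 0.0, -8.1]
ft_force: [-0.7, 1.2, -0.3]
finger_gap: 13.8
grip_force: 97.8
```

Request:
{"op": "servo_tool", "data": {
  "plan": [
    [[0,-0.0007,0,0,0],[0,0,0,0,0],[0,0,0,0,0]]
  ]
}}

```text
time: 17.8
tool_pos: [603.7, 168.2, 153.9]
tcp_rot: [-179.9, -0.0, -8.1]
ft_force: [0.4, 4.8, -1.2]
finger_gap: 13.7
grip_force: 97.7
```

```bash
python3 - <<'E'
from h import *
avg()
from scipy.optimize import fsolve
p1=np.array([560.67,145.7]);p2=np.array([551.07,66.7])
d=(p1-p2)/np.linalg.norm(p1-p2);n=np.array([d[1],-d[0]])
p3=np.array([603.7,168.55])
s=(p3-p1)@d
print(d,n,"hole TCP",p1+38*n+(s-38)*d)
E
```

```text
F [ 0.51  5.17 -1.31] sd [0.46 0.43 0.4 ] P [603.67 168.26 153.95] t 18.2 tau [ 1.06 -0.09  0.01]
[0.12063158 0.99269735] [ 0.99269735 -0.12063158] hole TCP [597.17097312 131.06385852]
```

Contact 3 is made: about 5 N, onset at y ≈ 168.6. The hole is then at TCP ≈ (597.2, 131.1), and vision agrees to about 1 mm. I back off, lift and go above it.

Request:
{"op": "servo_tool", "data": {
  "plan": [
    [[0,0.008,0,0,0],[0,0,0.02,0,0],[0,0,0.02,0,0],[0,0,0.005,0,0],[-0.003,-0.02,0,0,0],[-0.0035,-0.0245,0,0,0],[0,0,0,0,0],[0,0,0,0,0],[0,0,0,0,0],[0,0,0,0,0]]
  ]
}}

```text
time: 19.2
tool_pos: [597.2, 131.8, 198.7]
tcp_rot: [-180.0, 0.0, -8.1]
ft_force: [0.3, -0.1, -0.8]
finger_gap: 13.8
grip_force: 97.8
```

```bash
python3 - <<'E'
from h import *
optics.snapshot("top");avg(6)
b=optics.snapshot("side")
c=lambda s,x,y,w,h,k:cv2.resize(s["frame"][y:y+h,x:x+w],(w*k,h*k),interpolation=cv2.INTER_CUBIC)
cv2.imwrite("pics/c5.png",c(b,220,80,110,130,4))
E
```

```text
F [ 0.14 -0.13 -0.47] sd [0.45 0.39 0.37] P [597.19 131.54 198.83] t 19.55 tau [ 0.01  0.01 -0.01]
```

View pics/c5.png

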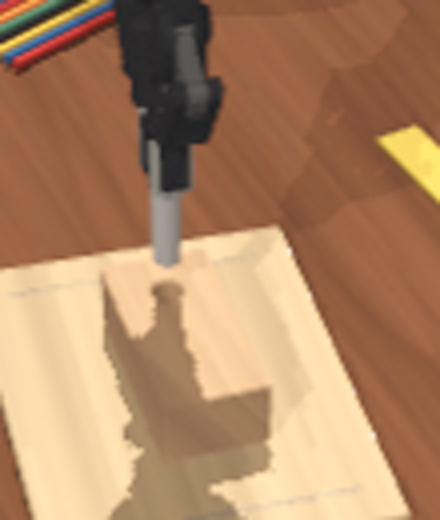

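The post's foot is right above the hole, about 20 mm up. I trim y by -0.4 mm and descend.

Request:
{"op": "servo_tool", "data": {
  "plan": [
    [[0,-0.0004,-0.007,0,0],[0,0,-0.006,0,0],[0,0,-0.004,0,0],[0,0,-0.002,0,0],[0,0,0,0,0],[0,0,0,0,0],[0,0,0,0,0]]
  ]
}}

```text
time: 20.3
tool_pos: [597.4, 130.8, 180.2]
tcp_rot: [-180.0, -0.0, -8.1]
ft_force: [0.4, 0.4, -0.0]
finger_gap: 13.6
grip_force: 97.8
```

Request:
{"op": "servo_tool", "data": {
  "plan": [
    [[0,0,-0.001,0,0],[0,0,-0.001,0,0],[0,0,-0.001,0,0],[0,0,0,0,0],[0,0,0,0,0]]
  ]
}}

```text
time: 20.8
tool_pos: [597.1, 130.7, 176.8]
tcp_rot: [180.0, 0.0, -8.1]
ft_force: [0.2, 0.2, -0.7]
finger_gap: 13.8
grip_force: 97.8
```

Request:
{"op": "servo_tool", "data": {
  "plan": [
    [[0,0,-0.001,0,0],[0,0,0,0,0],[0,0,0,0,0]]
  ]
}}

```text
time: 21.1
tool_pos: [597.1, 130.7, 175.8]
tcp_rot: [-180.0, 0.0, -8.1]
ft_force: [0.3, 0.0, -0.2]
finger_gap: 13.8
grip_force: 97.8
```

Request:
{"op": "servo_tool", "data": {
  "plan": [
    [[0,0,-0.001,0,0],[0,0,0,0,0],[0,0,0,0,0]]
  ]
}}

```text
time: 21.4
tool_pos: [597.2, 130.8, 174.8]
tcp_rot: [-180.0, 0.0, -8.1]
ft_force: [0.1, 0.1, -0.2]
finger_gap: 13.9
grip_force: 97.8
```

Request:
{"op": "servo_tool", "data": {
  "plan": [
    [[0,0,-0.001,0,0],[0,0,-0.001,0,0],[0,0,-0.001,0,0],[0,0,0,0,0],[0,0,0,0,0]]
  ]
}}

```text
time: 21.9
tool_pos: [597.2, 130.7, 171.8]
tcp_rot: [180.0, 0.0, -8.1]
ft_force: [-0.2, 0.2, -1.1]
finger_gap: 13.9
grip_force: 97.8
```

Request:
{"op": "servo_tool", "data": {
  "plan": [
    [[0,0,-0.002,0,0],[0,0,-0.002,0,0],[0,0,-0.002,0,0],[0,0,0,0,0],[0,0,0,0,0]]
  ]
}}

```text
time: 22.4
tool_pos: [597.1, 130.7, 165.7]
tcp_rot: [180.0, 0.0, -8.1]
ft_force: [-0.4, -0.1, -1.2]
finger_gap: 13.9
grip_force: 97.8
```

Request:
{"op": "servo_tool", "data": {
  "plan": [
    [[0,0,-0.002,0,0],[0,0,-0.002,0,0],[0,0,-0.002,0,0],[0,0,0,0,0],[0,0,0,0,0]]
  ]
}}

```text
time: 22.9
tool_pos: [597.1, 130.7, 159.7]
tcp_rot: [180.0, 0.0, -8.1]
ft_force: [-0.3, 0.4, -0.0]
finger_gap: 13.6
grip_force: 97.8
```

Request:
{"op": "servo_tool", "data": {
  "plan": [
    [[0,0,-0.0015,0,0],[0,0,-0.0015,0,0],[0,0,-0.0015,0,0],[0,0,-0.001,0,0],[0,0,0,0,0],[0,0,0,0,0]]
  ]
}}

```text
time: 23.5
tool_pos: [597.2, 130.7, 154.4]
tcp_rot: [180.0, 0.0, -8.1]
ft_force: [-0.0, 0.5, -0.4]
finger_gap: 13.7
grip_force: 97.8
```

Request:
{"op": "servo_tool", "data": {
  "plan": [
    [[0,0,-0.0005,0,0],[0,0,-0.0005,0,0],[0,0,0,0,0],[0,0,0,0,0]]
  ]
}}

```text
time: 23.9
tool_pos: [597.2, 130.7, 153.4]
tcp_rot: [-180.0, 0.0, -8.1]
ft_force: [-0.4, 0.2, -0.3]
finger_gap: 14.1
grip_force: 97.8
```

Request:
{"op": "servo_tool", "data": {
  "plan": [
    [[0,0,-0.0005,0,0],[0,0,0,0,0],[0,0,0,0,0]]
  ]
}}

```text
time: 24.2
tool_pos: [597.2, 130.7, 152.9]
tcp_rot: [180.0, 0.0, -8.1]
ft_force: [0.2, 0.6, -1.1]
finger_gap: 13.8
grip_force: 97.8
```

Request:
{"op": "servo_tool", "data": {
  "plan": [
    [[0,0,-0.0005,0,0],[0,0,0,0,0],[0,0,0,0,0]]
  ]
}}

```text
time: 24.5
tool_pos: [597.2, 130.7, 152.3]
tcp_rot: [180.0, 0.0, -8.1]
ft_force: [0.0, -0.0, -0.1]
finger_gap: 13.8
grip_force: 97.8
```

Request:
{"op": "servo_tool", "data": {
  "plan": [
    [[0,0,-0.0005,0,0],[0,0,0,0,0],[0,0,0,0,0]]
  ]
}}

```text
time: 24.8
tool_pos: [597.2, 130.7, 151.9]
tcp_rot: [-180.0, 0.0, -8.1]
ft_force: [-0.4, 0.3, -0.7]
finger_gap: 13.9
grip_force: 97.8
```

Request:
{"op": "servo_tool", "data": {
  "plan": [
    [[0,0,-0.0005,0,0],[0,0,0,0,0],[0,0,0,0,0]]
  ]
}}

```text
time: 25.1
tool_pos: [597.3, 130.8, 151.5]
tcp_rot: [-180.0, -0.0, -8.1]
ft_force: [0.5, 0.1, 0.4]
finger_gap: 13.7
grip_force: 98.0
```

Request:
{"op": "servo_tool", "data": {
  "plan": [
    [[0,0,-0.0003,0,0],[0,0,0,0,0],[0,0,0,0,0]]
  ]
}}

```text
time: 25.4
tool_pos: [597.4, 130.8, 151.5]
tcp_rot: [-180.0, -0.0, -8.1]
ft_force: [-1.0, -0.4, 3.9]
finger_gap: 13.6
grip_force: 98.3
```

Request:
{"op": "servo_tool", "data": {
  "plan": [
    [[0,0,-0.0003,0,0],[0,0,0,0,0],[0,0,0,0,0]]
  ]
}}

```text
time: 25.7
tool_pos: [597.4, 130.8, 151.4]
tcp_rot: [-180.0, -0.0, -8.1]
ft_force: [-1.6, -0.6, 6.2]
finger_gap: 13.8
grip_force: 98.6
```

```bash
python3 -c "from h import *;avg()"
```

```text
F [-1.91 -0.03  5.75] sd [0.37 0.39 0.48] P [597.44 130.76 151.46] t 26.1 tau [-0.09  0.4  -0.04]
```

Request:
{"op": "servo_tool", "data": {
  "plan": [
    [[0,0,-0.0002,0,0],[0,0,0,0,0],[0,0,0,0,0],[0,0,0,0,0],[0,0,0,0,0]]
  ]
}}

```text
time: 26.6
tool_pos: [597.5, 130.7, 151.5]
tcp_rot: [-180.0, -0.0, -8.1]
ft_force: [-1.8, 0.1, 6.4]
finger_gap: 14.5
grip_force: 98.7
```

Request:
{"op": "servo_tool", "data": {
  "plan": [
    [[0,0,0,0,0.045],[0,0,0,0,0.045],[0,0,0,0,0.045],[0,0,0,0,0.045],[0,0,0,0,0.045]]
  ]
}}

```text
time: 27.1
tool_pos: [597.1, 130.7, 150.3]
tcp_rot: [180.0, 0.0, -8.1]
ft_force: [0.3, 0.1, 0.5]
finger_gap: 45.0
grip_force: 0.0
```

Request:
{"op": "servo_tool", "data": {
  "plan": [
    [[0,0,0.01,0,0.045],[0,0,0.03,0,0.045],[0,0,0.04,0,0.045],[0,0,0.04,0,0.045],[-0.02,0,0.02,0,0.045],[-0.04,-0.02,0,0,0.045],[-0.04,-0.02,0,0,0.045],[-0.04,-0.02,0,0,0.045],[0,0,0,0,0.045],[0,0,0,0,0.045]]
  ]
}}

```text
time: 28.1
tool_pos: [456.8, 70.4, 291.7]
tcp_rot: [-180.0, -0.1, -8.2]
ft_force: [0.7, 0.9, 0.3]
finger_gap: 45.1
grip_force: 0.0
```

```bash
python3 - <<'E'
from h import *
avg(4)
b=optics.snapshot("side")
c=lambda s,x,y,w,h,k:cv2.resize(s["frame"][y:y+h,x:x+w],(w*k,h*k),interpolation=cv2.INTER_CUBIC)
cv2.imwrite("pics/c6.png",c(b,200,80,140,140,4))
E
```

```text
F [-0.37  0.79 -0.01] sd [0.7  0.41 0.42] P [458.05  70.92 291.6 ] t 28.3 tau [-0.01 -0.01 -0.  ]
```

View pics/c6.png

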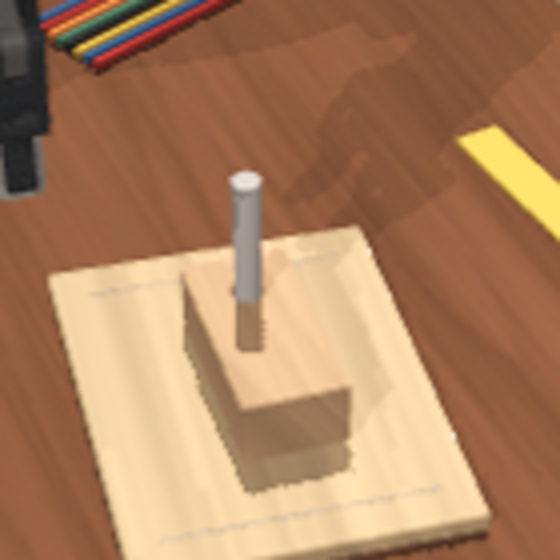

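The post stands upright in the block's hole, top at crop (246,181), and the gripper is clear. I check its top height, then hand in.

```bash
python3 - <<'E'
from h import *
b=optics.snapshot("side"); P=plane(b,(261.1,124.9),126); print(P, pix(b,[[597.5,130.5,126],[597.5,130.5,130]]))
print(r.hand_in())
E
```

```text
[598.63807684 132.02182085 126.        ] [[260.89316374 125.43941488]
 [260.85937776 123.86918008]]
the job is handed in; nothing more can be done
None
```

The job is handed in: I touched the three faces in order at about 4–5 N each, pressed the post home at about 6–7 N, and let it go. It now stands upright in the block's hole with the robot clear, after about 28 s.

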